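Clamp the red-lidded welding-rod box

ROBOT

A 6-joint arm with a two-finger parallel gripper is mounted at the origin on a cart in front of the work surface, level with it; the furniture and walls round the work are solid. World frame = base frame: x ahead of the robot, y to its left, z up, the work surface at z = 0. Lengths are in m, angles in degrees, forces in N, time in s.
With the tool pointing down it reaches from about 0.3 to 0.85 m from the base axis. Payload 5.4 kg.
Tool frame: the origin (TCP) lies midway between the tips of the shut fingers; the grasp point (between the pads) lies 19 mm behind it; z points along the fingers, y is the line along which they close (so a half turn about z gives the same grasp; the last joint's range is limited). The gripper opens to 85 mm and grips with 20 to 120 N. Pads are 22 mm wide; open, the fingers measure 114 mm over their backs; the gripper's body (76 mm by 85 mm) begins 54 mm behind the grasp point. The pads swing forward as they close: fully open they stand 13 mm farther back than shut.
Start: joints at [-76.553, 9.076, 91.501, -0, 79.423, -12.038], TCP at [0.247, -0.519, 0.231] pointing down, gripper open.
Joint ranges: [-166.64, 166.64], [-54.1, 131.32], [10.49, 154.53], [-73.88, 253.88], [9.74, 151.15], [-171.62, 171.62]. Speed limits (degrees/s): [147.25, 147.25, 180, 180, 180, 180].

INTERFACE

Orientations are given as a 3x3 rotation matrix whose columns are the frame's x, y, z axes.
In Python, from station import get_state, snapshot, camera_info, hand_in gives the robot as it stands.
- The arm moves only by the tool servo_tool, never from a script. Its arguments are lists of equal length, an entry for each row: "offset": the shift along the tool's x, y, z in cm, a list of three; "dr": the turn, a rotation vector about the tool's x, y, z in rad, a list of three; "fingers": the closure, from 0 (fully open) to 1 (shut). In form: {"offset": [[x, y, z], ...], "dr": [[rx, ry, rz], ...], "fingers": [fingers, ...]}. A call has 1 to 12 rows; each row shifts and turns the commanded pose from where the row before left it, along the tool's axes as they then stand; what a row does not reach is not made up. A row lasts 1/10 s, in which the tool goes at most 50 mm and 8.59 degrees, less where a joint would pass 70% of its speed; a pose out of reach is approached as far as the arm can. A call with a gripper value outside its range is refused whole. The fingers move at their own pace and stop on an object; "newtons" is the grip in N (left out, the last holds). Time passes only in rows, so rows that do not move let the fingers close. It gives the time, the measured TCP pose, the force, the opening and the grip force at its end, in the units of the state.
- get_state(): the state, without advancing time (a new reading comes with each control period).
- snapshot(name): name is "side" or "top" or "wrist"; returns the picture (384x512x3 uint8, red, green, blue); there is no depth.
- camera_info(name): a dict with "vertical_fov" (degrees; the focal length in pixels is half the picture's height over the tangent of half this angle, whatever the lens; pixels are square), "cx", "cy" (the principal point, pixels), "world_from_camera" (4x4, takes a point from camera to world coordinates). Camera axes: x right, y up, looking along -z (the intrinsics and any distortion apply to the point x, -y, -z); pixel columns grow to the right and rows downward; lengths in m; the calibration is good to about 2 mm. The wrist camera is an equidistant fisheye: a pixel r from the principal point sees the ray r / f radians off the axis. A picture is of the moment at which its call begins: read the wrist's pose just before it. camera_info takes no time and is no camera call; for the wrist camera it gives the pose at the moment of the call.
- hand_in(): hands the job in; it is judged then, once.
The state is a dict: "clock": time; "qpos": joint angles; "joint_velocities": joint speeds; "joint_torque": joint torques, N m; "tool_pos": TCP position; "ee_rot": TCP orientation; "force": force on the tool from outside, world axes, zero at the start; "ft_torque": the same for the moment, N m; "width": finger opening in m; "grip_force": force on a finger pad.
Only numpy, scipy, OpenCV 4.12 (cv2) and the standard library are available. Lean on these libraries where they do the work, as an engineer would, in place of code of your own. Each camera call takes 0.05 s, during which the arm holds its last target. There are 200 camera calls.

TASK

Clamp the red lid of the welding-rod box shut with its draw latch: swing the thrown-back wire bail over so that its crossbar lies behind the hook on the lid, then throw the lever over until it snaps down flat and pulls the lid tight. Leave the latch of the yellow-lidded box as it is, thrown open, and finish with the gripper clear.

Things in the scene. Friction and masses are not known exactly. Their poses are not given: they have to be found in the camera images.
- red_box: Grey steel box 310 x 84 x 70 mm, fixed on the bench; its end cap nearest the robot is the red lid. Origin: centre of the underside; x along the box, away from the lid (lid: x -156 to -98 mm), y across, z up; flat top at z 70 mm. On the top's middle line (y 0) the latch lever has its pivot at x -45, z 84 mm.
- red_lever (a joint): Latch lever of the red box (rad): at 0 it points to the lid, 0.70 rad above level; growing, it swings up and over away from the lid; 2.44 = stop, flat. It stays where left. Once the bail is hooked it needs about 2 N from 1.2 on and springs back if let go before dead centre (2.05); past 2.2 it snaps to the stop by itself and holds.
- red_grip (a point): Centre of the round red grip (11 mm thick, 30 mm long across the box) at the end of the red box's lever, 60 mm from the pivot; the lever is a steel strip 28 mm wide and 4 mm thick. Moving it by pushing takes under 4 N.
- red_bar (a point): Middle of the crossbar of the red box's bail: a U of 5 mm wire, 49 mm wide, legs 93 mm, hinged freely on the lever 16 mm from its pivot. It starts thrown back, 18 to 35 degrees past upright on a stop. Nudged past upright (under 1 N) it falls onto the lid, its crossbar 10 to 16 mm beyond its seat at the hook while the lever is below 0.5.
- red_hook (a point): Where the crossbar's middle seats on the red lid: against the side away from the lever of the hook, a steel plate 30 mm wide, 13 mm high, that leans away from the lever; 2.5 mm above the lid's top, at x -126 mm of the box while the lid is loose.
- red_lid (a joint): How far the red lid is pulled on against its rubber gasket (m): 0 = loose, with a narrow gap; about 0.0037 = clamped. It springs back with 5 N per mm, so only the closed latch keeps it tight.
- yellow_bar (a point): Middle of the bail's crossbar on the other, equal box, which has a yellow lid and lever grip; its latch stands thrown open too and must stay so.

How it is judged (in metres and radians):
On the way, in this order (a step that is already met when the one before it is completed fails the run):
1. the red box's bail lies on the lid with its crossbar behind the hook (z of red_bar in the frame of red_box below 0.08 m and x of red_bar in the frame of red_box below -0.123 m), for 0.2 s.
2. the lever is over centre and the red lid is pulled tight (value of joint red_lever above 2.25 rad and value of joint red_lid above 0.0018 m), for 0.2 s.
At the end, for the whole second after the job is handed in: The red box's lever lies flat within 0.19 rad of its stop, past dead centre, the bail's crossbar is down behind the hook and the red lid is held pulled on by more than 1.8 mm; the yellow box's bail stands where it stood, within 40 mm (all of step 2 and z of red_bar in the frame of red_box below 0.08 m and distance of yellow_bar from where it was at the start of the episode below 0.04 m); the robot touches nothing.
It fails at once if the latch of the yellow-lidded box is moved (distance of yellow_bar from where it was at the start of the episode above 0.04 m).
It also fails if it takes over 42 s, if anything falls off the work surface, if the arm or the gripper's body presses on something with over 40 N, if the wrist force passes 120 N, or if a joint passes its speed limit or range.

## Working session

There is one attempt and no reset: what is moved stays moved. The work goes in short steps, Python scripts to look and compute and a tool call to move; the robot and the scene stay as the last step left them, time stands still between calls to the robot, and variables do not carry over. Pictures are saved under pics/ and viewed, at most 10 in all, crops included, and the job is handed in when it is done.

Besides the shell and the picture viewer there is one more tool, called after "Emit:" as name(argument=value, ...) on one line, values as JSON. servo_tool: Moves the arm, as the interface text tells. Its arguments: {"type":"object","properties":{"offset":{"type":"array","items":{"type":"array","items":{"type":"number"}}},"dr":{"type":"array","items":{"type":"array","items":{"type":"number"}}},"fingers":{"type":"array","items":{"type":"number"}},"newtons":{"type":"number"}},"required":["offset","dr","fingers"]}

```bash
mkdir -p pics; ls; python3 - <<'E'
from station import *
import cv2,numpy as np
for n in("side","top"):
    im=snapshot(n);cv2.imwrite(f"pics/{n}0.png",im[:,:,::-1]);i=camera_info(n);print(n,i)
s=get_state();print(s)
E
```

```text
pics
side {'vertical_fov': 55.6207219731215, 'cx': 254.14100040598498, 'cy': 194.7229240396204, 'world_from_camera': array([[-0.99753219, -0.0570825 ,  0.04087935,  0.50940537],
       [ 0.0673774 , -0.61455351,  0.78599253,  0.58262883],
       [-0.01974387,  0.7868072 ,  0.61688298,  0.66462764],
       [ 0.        ,  0.        ,  0.        ,  1.        ]])}
top {'vertical_fov': 53.33433242315178, 'cx': 255.12211293877422, 'cy': 188.43927236445214, 'world_from_camera': array([[-0.00381581,  0.9926927 , -0.12060948,  0.3781057 ],
       [-0.99996444, -0.00288083,  0.00792555, -0.10159737],
       [ 0.00752018,  0.12063543,  0.99266839,  0.98999304],
       [ 0.        ,  0.        ,  0.        ,  1.        ]])}
{'clock': 0.1, 'qpos': array([-7.65523560e+01,  9.10963444e+00,  9.15664623e+01, -1.02681114e-03,
        7.94228064e+01, -1.20388322e+01]), 'joint_velocities': array([-0.06988348, -0.10641126, -0.1384081 , -0.00598317,  0.01360278,
       -0.06434138]), 'joint_torque': array([ 3.91680796e-04, -3.96990609e+01, -3.32337534e+01, -2.53319231e-04,
        4.18880329e-03, -7.39866749e-06]), 'tool_pos': array([ 0.24725727, -0.51851243,  0.23039637]), 'ee_rot': array([[ 9.02685524e-01,  4.30300674e-01, -4.18569430e-04],
       [ 4.30300741e-01, -9.02684035e-01,  1.67476002e-03],
       [ 3.42814425e-04, -1.69189237e-03, -9.99998510e-01]]), 'force': array([ 0.35467055, -0.09869219, -1.01214648]), 'ft_torque': array([-0.01562178,  0.0056363 ,  0.05484874]), 'grip_force': 0.0, 'width': 0.0854415363417982}
```

View pics/side0.png

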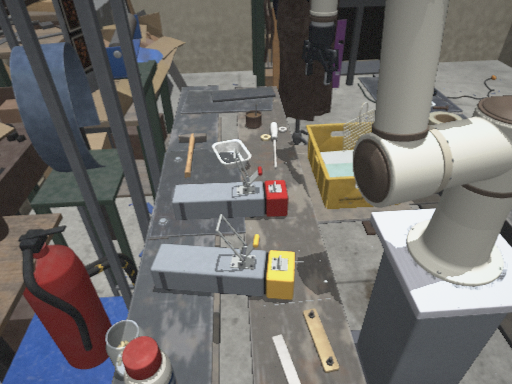

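View pics/top0.png

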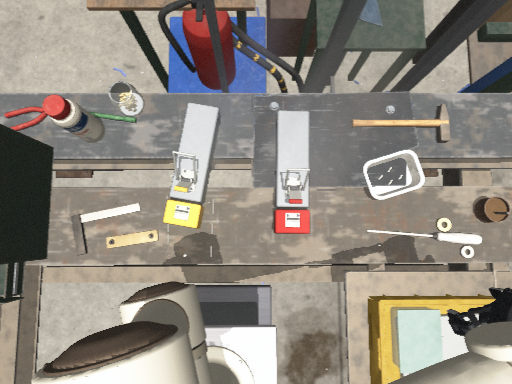

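The red box is in the top view at columns 275–311, rows 110–233 (red lid at (292,220), its bail and lever around (293,185)). In the side view its lid is at (276,197). Next I'll zoom in and mask.

```bash
cat >h.py <<'E'
import cv2,numpy as np
from station import *
def ray(n,u,v,info=None):
    i=info or camera_info(n);T=i["world_from_camera"]
    f=192/np.tan(np.radians(i["vertical_fov"]/2));x=(u-i["cx"])/f;y=(v-i["cy"])/f
    if n=="wrist":
        t=np.hypot(x,y);k=np.sin(t)/max(t,1e-9);d=np.array([x*k,-y*k,-np.cos(t)])
    else: d=np.array([x,-y,-1.])
    return T[:3,3],T[:3,:3]@d/np.linalg.norm(d)
def plane(n,u,v,z,info=None):
    o,d=ray(n,u,v,info);return o+d*(z-o[2])/d[2]
def tri(a,b):
    (o,d),(p,e)=a,b
    s=np.linalg.lstsq(np.c_[d,-e],p-o,rcond=None)[0];A,B=o+d*s[0],p+e*s[1]
    return (A+B)/2,np.linalg.norm(A-B)
E
python3 - <<'E'
from h import *
np.set_printoptions(precision=4,suppress=True)
a=cv2.imread("pics/top0.png")[100:240,255:335];b=cv2.imread("pics/side0.png")[150:225,165:300]
a=cv2.resize(a,None,fx=4,fy=4,interpolation=2);b=cv2.resize(b,None,fx=3.5,fy=3.5,interpolation=2)
c=np.zeros((560,800,3),np.uint8);c[:560,:320]=a;c[:b.shape[0],325:325+b.shape[1]]=b[:,:475]
cv2.imwrite("pics/z0.png",c)
im=cv2.imread("pics/top0.png").astype(int);
for n in("top","side"):
    im=cv2.imread(f"pics/{n}0.png").astype(int)
    m=((im[:,:,2]>110)&(im[:,:,1]<60)&(im[:,:,0]<60)).astype(np.uint8)
    k,l,s,ce=cv2.connectedComponentsWithStats(m)
    for j in range(1,k):
        if s[j,4]>12: print(n,s[j],ce[j])
for p in((279,111),(309,111),(275,208),(310,208)): print(p,plane("top",*p,.07))
E
```

```text
top [183  11  27  32 187] [195.3476  33.1123]
top [219  14   9  21  43] [223.7907  25.6977]
top [275 211   2  22  23] [275.0435 221.9565]
side [265 183  23  17  48] [273.4792 195.7083]
side [ 36 248  39  42 317] [ 58.0379 272.9621]
(279, 111) [ 0.6837 -0.1691  0.07  ]
(309, 111) [ 0.6836 -0.2437  0.07  ]
(275, 208) [ 0.4423 -0.1567  0.07  ]
(310, 208) [ 0.442  -0.2411  0.07  ]
```

View pics/z0.png

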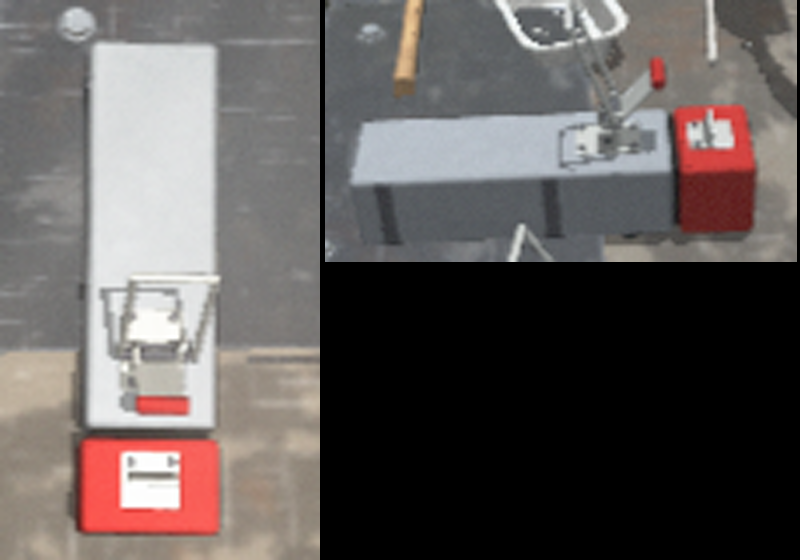

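The zoom shows the lid top spanning u 275.5–309.5 and v 210–233. The grip is at (295.5,201.2) in the top view and (259.9,170.6) in the side view. The thrown-back crossbar runs from (287.5,170) to (309.7,170) in the top view.

```bash
python3 - <<'E'
from h import *
np.set_printoptions(precision=4,suppress=True)
for p in((278,110.8),(309.2,110.8),(275.5,210),(309.7,210),(275,233),(309.7,233)): print(p,plane("top",*p,.07))
print("grip",tri(ray("top",295.5,201.2),ray("side",259.9,170.6)))
print("bar@z.17",plane("top",287.5,169.9,.17),plane("top",309.7,170.2,.17))
E
```

```text
(278, 110.8) [ 0.6842 -0.1666  0.07  ]
(309.2, 110.8) [ 0.6841 -0.2443  0.07  ]
(275.5, 210) [ 0.4374 -0.1578  0.07  ]
(309.7, 210) [ 0.4372 -0.2403  0.07  ]
(275, 233) [ 0.3824 -0.1561  0.07  ]
(309.7, 233) [ 0.3821 -0.2391  0.07  ]
grip (array([ 0.4527, -0.1995,  0.1295]), np.float64(0.001203505329128019))
bar@z.17 [ 0.5181 -0.1787  0.17  ] [ 0.5174 -0.227   0.17  ]
```

Emit:
servo_tool(offset=[[0,0,-0.8],[0,0,-0.8],[0,0,-0.8],[0,0,-0.8],[0,0,0]], dr=[[0,0,0.118],[0,0,0.118],[0,0,0.118],[0,0,0.117],[0,0,0]], fingers=[1,1,1,1,1])

```text
clock: 0.6
tool_pos: [0.2475, -0.5194, 0.2641]
ee_rot: [[1.0, -0.026, 0.0], [-0.026, -1.0, -0.001], [0.0, 0.001, -1.0]]
force: [-0.5, -0.4, -0.5]
width: 0.0123
grip_force: 0.0
```

Emit:
servo_tool(offset=[[2,-2,0],[3,-3.3,0],[3,-3.3,0],[3,-3.3,0],[3,-3.3,0],[3,-3.3,0],[3,-3.3,0],[3,-3.3,0],[3,-3.3,0],[3,-3.3,0],[1.5,-1,0],[0,0,0]], dr=[[0,0,0],[0,0,0],[0,0,0],[0,0,0],[0,0,0],[0,0,0],[0,0,0],[0,0,0],[0,0,0],[0,0,0],[0,0,0],[0,0,0]], fingers=[1,1,1,1,1,1,1,1,1,1,1,1])

```text
clock: 1.8
tool_pos: [0.5619, -0.198, 0.2621]
ee_rot: [[1.0, -0.02, -0.001], [-0.02, -1.0, 0.001], [-0.001, -0.001, -1.0]]
force: [-0.3, -0.5, -0.0]
width: -0.0003
grip_force: 0.0
```

```bash
python3 - <<'E'
from h import *
w=snapshot("wrist")[:,:,::-1];b=snapshot("side")[:,:,::-1][90:230,160:310]
c=np.zeros((600,800,3),np.uint8);c[:300,:400]=cv2.resize(w,(400,300));c[:560,400:]=0
b=cv2.resize(b,(400,373),interpolation=2);c[:373,400:]=b
cv2.imwrite("pics/a1.png",c)
E
```

```text
(no output)
```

View pics/a1.png

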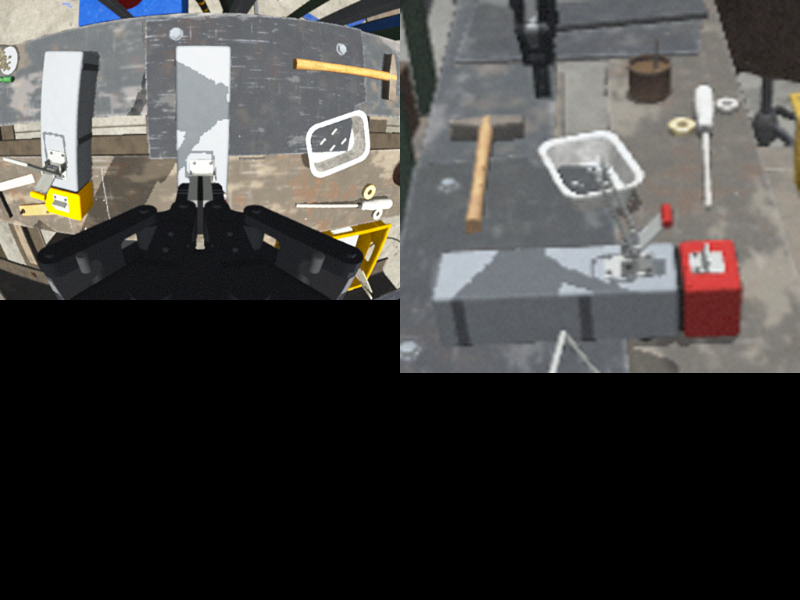

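The side crop shows the shut fingers above and behind the bail. The crossbar is at about side pixel (237,152) and the fingertip at (212,126). I'll triangulate the crossbar with the top view.

```bash
python3 - <<'E'
from h import *
print("bar",tri(ray("top",298.6,170),ray("side",237,152)))
def proj(n,p):
    i=camera_info(n);T=i["world_from_camera"];q=T[:3,:3].T@(np.array(p)-T[:3,3]);f=192/np.tan(np.radians(i["vertical_fov"]/2));return i["cx"]-f*q[0]/q[2],i["cy"]+f*q[1]/q[2]
print(proj("side",get_state()["tool_pos"]),proj("side",[.5165,-.2028,.182]))
E
```

```text
bar (array([ 0.5116564 , -0.20009419,  0.18949716]), np.float64(0.0057302219517086075))
(np.float64(213.7266035467766), np.float64(126.38273809756849)) (np.float64(234.0590148830775), np.float64(153.9177193160288))
```

Emit:
servo_tool(offset=[[0,0.1,2],[0,0.1,3],[0,0.1,3],[0,0,1.2],[0,0,0]], dr=[[0,0,0],[0,0,0],[0,0,0],[0,0,0],[0,0,0]], fingers=[1,1,1,1,1])

```text
clock: 2.4
tool_pos: [0.5588, -0.2032, 0.1691]
ee_rot: [[1.0, -0.027, -0.004], [-0.027, -1.0, 0.002], [-0.004, -0.002, -1.0]]
force: [-0.7, 0.3, 0.4]
width: -0.0
grip_force: 0.0
```

Emit:
servo_tool(offset=[[-1,0,0],[-1,0,0],[-1,0,0],[-0.7,0,0],[-0.7,0,0],[-0.7,0,0],[-0.7,0,0],[-0.7,0,0],[-0.7,0,0],[-0.7,0,0],[0,0,0]], dr=[[0,0,0],[0,0,0],[0,0,0],[0,0,0],[0,0,0],[0,0,0],[0,0,0],[0,0,0],[0,0,0],[0,0,0],[0,0,0]], fingers=[1,1,1,1,1,1,1,1,1,1,1])

```text
clock: 3.5
tool_pos: [0.481, -0.201, 0.1712]
ee_rot: [[1.0, -0.027, -0.0], [-0.027, -1.0, 0.0], [-0.0, -0.0, -1.0]]
force: [-0.4, 0.6, 0.1]
width: -0.0005
grip_force: 0.0
```

Emit:
servo_tool(offset=[[0,0,-2],[0,0,-3],[0,0,-2],[0,0,0],[0,0,0]], dr=[[0,0,0],[0,0,0],[0,0,0],[0,0,0],[0,0,0]], fingers=[1,1,1,1,1])

```text
clock: 4.0
tool_pos: [0.4819, -0.2011, 0.2411]
ee_rot: [[1.0, -0.026, 0.0], [-0.026, -1.0, -0.0], [0.0, 0.0, -1.0]]
force: [-0.3, 0.7, 0.7]
width: -0.0
grip_force: 0.0
```

```bash
python3 - <<'E'
from h import *
a=snapshot("top")[:,:,::-1][140:240,255:335];b=snapshot("side")[:,:,::-1][110:225,165:300]
cv2.imwrite("pics/side2f.png",b)
a=cv2.resize(a,(400,500),interpolation=2);b=cv2.resize(b,(400,341),interpolation=2)
c=np.zeros((500,800,3),np.uint8);c[:,:400]=a;c[:341,400:]=b;cv2.imwrite("pics/a2.png",c)
E
```

```text
(no output)
```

View pics/a2.png

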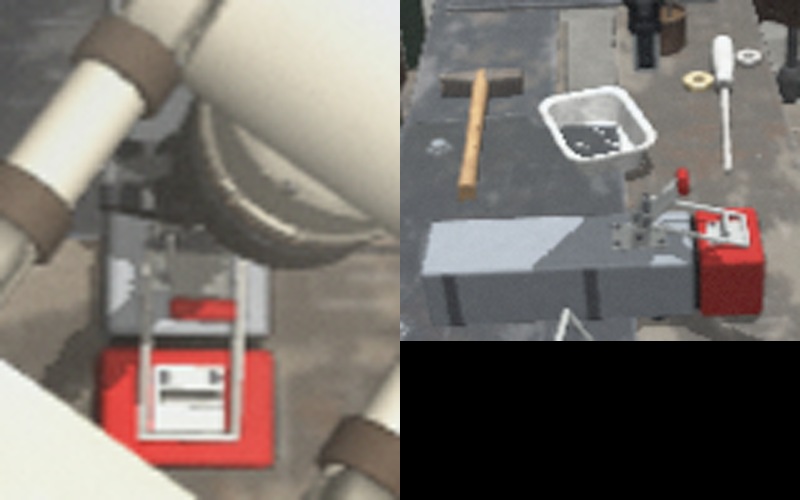

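The bail is down on the lid with its crossbar beyond the hook, at montage (190,435). The grip hasn't moved. Next I'll push the lever from the lid side.

Emit:
servo_tool(offset=[[-3,0,0],[-3.2,0,0],[0,0,2],[0,0,3],[0,0,3],[0,0,3],[0,0,1.3],[0,0,0],[0,0,0]], dr=[[0,0,0],[0,0,0],[0,0,0],[0,0,0],[0,0,0],[0,0,0],[0,0,0],[0,0,0],[0,0,0]], fingers=[1,1,1,1,1,1,1,1,1])

```text
clock: 5.0
tool_pos: [0.4202, -0.1997, 0.1189]
ee_rot: [[1.0, -0.026, 0.0], [-0.026, -1.0, -0.0], [0.0, 0.0, -1.0]]
force: [-0.5, 0.5, 1.0]
width: 0.0001
grip_force: 0.0
```

Emit:
servo_tool(offset=[[0.7,0,0],[0.7,0,0],[0.6,0,0],[0.6,0,-0.2],[0.6,0,-0.2],[0.6,0,-0.3],[0.6,0,-0.4],[0.6,0,-0.4],[0,0,0]], dr=[[0,0,0],[0,0,0],[0,0,0],[0,0,0],[0,0,0],[0,0,0],[0,0,0],[0,0,0],[0,0,0]], fingers=[1,1,1,1,1,1,1,1,1])

```text
clock: 5.9
tool_pos: [0.4711, -0.2011, 0.1342]
ee_rot: [[1.0, -0.026, 0.002], [-0.026, -1.0, -0.001], [0.002, 0.001, -1.0]]
force: [-0.4, 0.1, 0.5]
width: -0.0001
grip_force: 0.0
```

Emit:
servo_tool(offset=[[0.5,0,-0.2],[0.5,0,-0.2],[0.6,0,-0.1],[0.6,0,0.1],[0.6,0,0.1],[0.6,0,0.1],[0.6,0,0.3],[0.6,0,0.3],[0.5,0,0.3],[0,0,0]], dr=[[0,0,0],[0,0,0],[0,0,0],[0,0,0],[0,0,0],[0,0,0],[0,0,0],[0,0,0],[0,0,0],[0,0,0]], fingers=[1,1,1,1,1,1,1,1,1,1])

```text
clock: 6.9
tool_pos: [0.5214, -0.2019, 0.1258]
ee_rot: [[1.0, -0.026, 0.0], [-0.026, -1.0, 0.0], [0.0, -0.0, -1.0]]
force: [0.6, 0.6, -0.1]
width: -0.0001
grip_force: 0.2
```

```bash
python3 - <<'E'
from h import *
a=snapshot("wrist")[:,:,::-1];b=snapshot("side")[:,:,::-1][110:225,165:300]
a=cv2.resize(a,(400,300));b=cv2.resize(b,(400,341),interpolation=2)
c=np.zeros((341,800,3),np.uint8);c[:300,:400]=a;c[:341,400:]=b;cv2.imwrite("pics/a3.png",c)
E
```

```text
(no output)
```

View pics/a3.png

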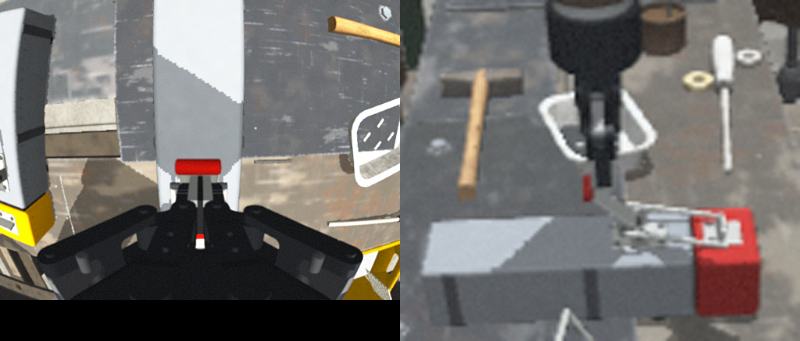

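The grip is just ahead of the fingertip at side-crop (588,187), and the bail is lying hooked on the lid. I'll carry on over the arc.

Emit:
servo_tool(offset=[[0.5,0,0.4],[0.5,0,0.5],[0.5,0,0.5],[0.3,0,0.5],[0.3,0,0.5],[0.3,0,0.4],[0.2,0,0.4],[0,0,0.3],[0,0,0]], dr=[[0,0,0],[0,0,0],[0,0,0],[0,0,0],[0,0,0],[0,0,0],[0,0,0],[0,0,0],[0,0,0]], fingers=[1,1,1,1,1,1,1,1,1])

```text
clock: 7.9
tool_pos: [0.5465, -0.2026, 0.0907]
ee_rot: [[1.0, -0.026, -0.001], [-0.026, -1.0, 0.001], [-0.001, -0.001, -1.0]]
force: [-0.3, -0.2, -1.1]
width: -0.0001
grip_force: 0.0
```

```bash
python3 - <<'E'
from h import *
a=snapshot("wrist")[:,:,::-1];b=snapshot("side")[:,:,::-1][110:225,165:300]
a=cv2.resize(a,(400,300));b=cv2.resize(b,(400,341),interpolation=2)
c=np.zeros((341,800,3),np.uint8);c[:300,:400]=a;c[:341,400:]=b;cv2.imwrite("pics/a4.png",c)
E
```

```text
(no output)
```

View pics/a4.png

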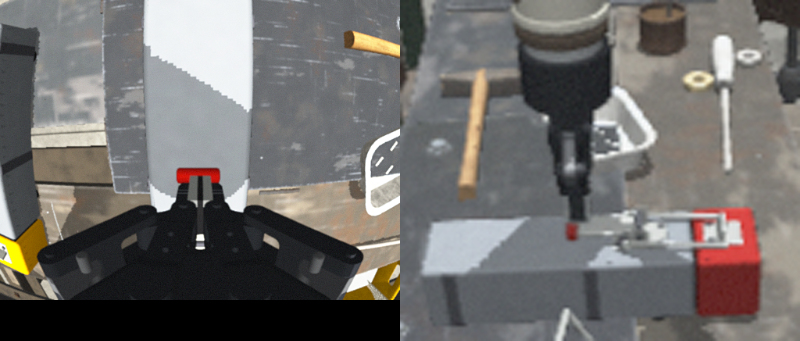

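The grip is down flat at side-crop (571,230), the lid gap has closed, and the bail is tight behind the hook. I'll retreat straight up and check.

Emit:
servo_tool(offset=[[0,0,-1],[0,0,-3],[0,0,-4],[0,0,-4],[0,0,-2],[0,0,0],[0,0,0],[0,0,0]], dr=[[0,0,0],[0,0,0],[0,0,0],[0,0,0],[0,0,0],[0,0,0],[0,0,0],[0,0,0]], fingers=[1,1,1,1,1,1,1,1])

```text
clock: 8.8
tool_pos: [0.5459, -0.2023, 0.2296]
ee_rot: [[1.0, -0.026, -0.003], [-0.026, -1.0, 0.002], [-0.003, -0.001, -1.0]]
force: [0.5, -0.0, -0.7]
width: -0.0002
grip_force: 0.0
```

```bash
python3 - <<'E'
from h import *
b=snapshot("side")[:,:,::-1][150:305,140:310]
cv2.imwrite("pics/a5.png",cv2.resize(b,(658,600),interpolation=2))
E
```

```text
(no output)
```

View pics/a5.png

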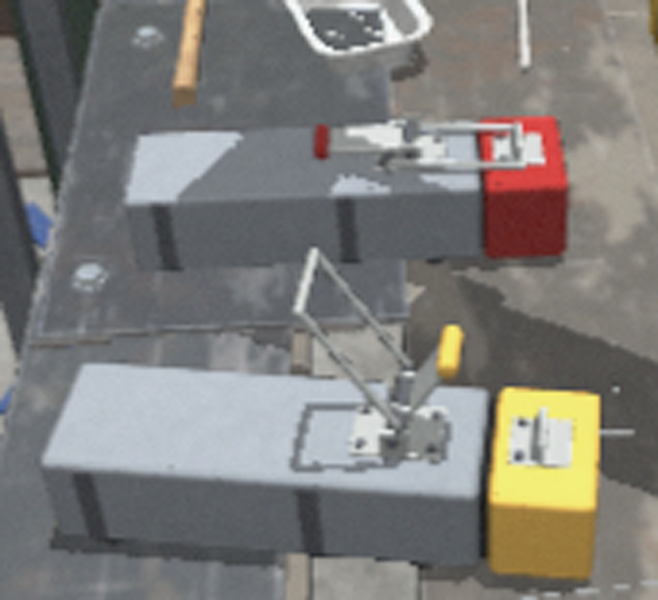

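The red lever lies flat (grip at (321,140)), the bail is hooked and the lid gap is closed. The yellow latch is still open and the gripper is clear.

```bash
python3 -c "
from station import *
print(hand_in())"
```

```text
the job is handed in; nothing more can be done
None
```

The red lid is clamped: the bail is hooked, the lever lies flat past dead centre and the lid gap is closed. The yellow latch was left open and the gripper is clear; I handed the job in at about 9 s on the robot's clock, and `hand_in()` gave no verdict, so this rests on the last side-camera picture.

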